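# Set the red click lever to its third click and store it

## Robot

A 6-joint arm with a two-finger parallel gripper is mounted at the origin on a cart in front of the work surface, level with it; the furniture and walls round the work are solid. World frame = base frame: x ahead of the robot, y to its left, z up, the work surface at z = 0. Lengths are in m, angles in rad, forces in N, time in s.
With the tool pointing down it reaches from about 0.4 to 0.925 m from the base axis. Payload 3.4 kg.
Tool frame: the origin (TCP) lies on the front face of the gripper's body, between the roots of the fingers; the fingertips stand 73 mm ahead of it and the grasp point (between the pads) lies 54 mm ahead of it; z points along the fingers, y is the line along which they close (so a half turn about z gives the same grasp; the last joint's range is limited). The gripper opens to 85 mm and grips with 20 to 120 N. Pads are 22 mm wide; open, the fingers measure 114 mm over their backs; the gripper's body (76 mm by 85 mm) begins 54 mm behind the grasp point. The pads swing forward as they close: fully open they stand 13 mm farther back than shut.
Start: joints at [1.113, 0.307, 1.506, -0, 1.328, -0.073], TCP at [0.216, 0.533, 0.304] pointing down, gripper open.
Joint ranges: [-3.12, 3.12], [-1.05, 2.28], [0.14, 2.33], [-1.42, 4.57], [0.1, 2.73], [-2.68, 2.68]. Speed limits (rad/s): [2.57, 2.57, 3.14, 3.14, 3.14, 3.14].

## Interface

Orientations are given as a unit quaternion [x, y, z, w].
In Python, from workcell import robot gives the robot as it stands.
- The arm moves only by the shell command python3 drive.py 'ROWS' [FORCE]. ROWS is a JSON object whose key "deltas" holds a list of rows, 1 to 5 of them, each of 7 numbers: the opening from 0.0 (shut) to 1.0 (fully open), then dx, dy, dz in units of 25 mm, then a rotation vector rx, ry, rz in rad; each row shifts and turns the commanded pose from where the row before left it, along the tool's axes as they then stand; what a row does not reach is not made up. A row lasts 1/8 s, in which the tool goes at most 0.0625 m and 0.188 rad, less where a joint would pass 70% of its speed; a pose out of reach is approached as far as the arm can. The fingers move at their own pace and stop on an object; FORCE is the grip in N (left out, the last holds). Time passes only in rows, so rows that do not move let the fingers close. It prints the time, the measured TCP pose, the force, the opening and the grip force at its end. Input that does not fit is refused with a message, and nothing moves.
- robot.get_state(): the state, without advancing time (a new reading comes with each control period).
- robot.read_camera(name): name is "scene" or "top" or "wrist"; returns the picture (400x640x3 uint8, blue, green, red); there is no depth.
- robot.camera_model(name): a dict with "camera_matrix" (3x3 intrinsics, pixels), "R" (3x3) and "t" (3): a world point X has camera coordinates R X + t. Camera axes: x right, y down, z forward; pixel columns grow to the right and rows downward; lengths in m; the calibration is good to about 2 mm. A picture is of the moment at which its call begins: read the wrist's pose just before it. camera_model takes no time and is no camera call; for the wrist camera it gives the pose at the moment of the call.
- robot.hand_in(): hands the job in; it is judged then, once.
The state is a dict: "time": time; "joint_positions": joint angles; "joint_vel": joint speeds; "tau": joint torques, N m; "ee_pos": TCP position; "tcp_rot": TCP orientation; "force": force on the tool from outside, world axes, zero at the start; "moment": the same for the moment, N m; "gripper_width": opening from 0.0 (shut) to 1.0 (fully open); "gripper_force": force on a finger pad.
Only numpy, scipy, OpenCV 4.12 (cv2) and the standard library are available. Lean on these libraries where they do the work, as an engineer would, in place of code of your own. Each camera call takes 0.05 s, during which the arm holds its last target. There are 200 camera calls.

## Task

On the control unit with the red knob, push the red lever away from its parked end with a fingertip, from behind and without pinching it, counting the clicks, and stop at the third click; do not let it run on to the fourth. Then, with the lever resting in that third stop, press the blue button on the same unit fully down to store the setting and let it come up again. Leave the green-knobbed unit and its button, and the things lying about, as they are.

Things in the scene. Friction and masses are not known exactly. Their poses are not given: they have to be found in the camera images.
- red_unit: Grey control box, black top plate, red knob, fixed to the bench. 210 mm long (own x) x 80 wide (y), flat top 46 mm above the bench. Origin: centre of its underside. Own +x runs along the slot from the lever's parked end (nearer the robot) to the blue button; a cable gland sticks out 19 mm at that end. White ticks beside the slot mark the parked stop and the five clicks.
- red_lever (a joint): Lever travel along the unit's +x, m: 0 parked at the near end (its start), 0.070 far end. Sprung stops (clicks) 14 mm apart: 0.014, 0.028, third 0.042, 0.056, 0.070. Resistance peaks at 5 to 8 N (varies) 3.5 mm past each stop, then falls; past midway the lever snaps ahead and settles in the next stop. Friction 0.6 N.
- red_knob (a point): Centre of the red knob, a rounded block 17 mm thick along the unit's x, 28 mm wide (y), 24 mm tall; this point is 65 mm above the bench, the knob's top at 77 mm, its underside 7 mm above the unit's top. At joint value 0 it stands at x = -0.045, y = 0 in the unit's frame, and moves along +x with the lever.
- red_knob_back: The half of the red knob on the parked side (unit's -x): the face to push on, 8.6 mm behind the knob's centre. Origin on the unit's top under the knob's centre.
- red_knob_front: The other half of the red knob, on the blue button's side. Origin as for red_knob_back. Touching both halves at once counts as pinching.
- red_button (a joint): Travel of the blue button of the red unit, in m: 0 up, 0.006 fully down. Sprung, about 5 N when fully down; comes up by itself.
- red_button_top (a point): Centre of the top face of the blue button (24 mm across) on the red unit, at x = 0.075, y = 0 in the unit's frame; pressed straight down.
- green_unit: Same kind of box with a green knob and its own blue button, fixed to the bench beside the other; to be left as it is. Same sizes, origin and axes.
- green_knob (a point): Centre of the green knob, same shape; its lever slides stiffly without clicks and stands anywhere in its slot.
- green_button (a joint): Travel of the green unit's blue button, in m: 0 up, 0.006 down.
- tape_measure: Yellow tape measure, 64 x 96 x 33 mm, loose, lying to the left. Origin: centre of its underside.
- spanner: Open-ended steel spanner, 189 mm long, 6 mm thick, loose, lying to the right. Origin: centre of its underside.
- soapstone: White soapstone marking stick, 75 mm long, 11 mm wide, 5 mm thick, loose, lying between the two units. Origin: centre of its underside.

How it is judged:
By the outcome, as a careful person would: the job done as asked, in the order asked, and still so for the second after the job is handed in, with the robot touching nothing.
It also fails if it takes over 72 s, if anything falls off the work surface, if the arm or the gripper's body presses on something with over 40 N, if the wrist force passes 120 N, or if a joint passes its speed limit or range.

## Working session

There is one attempt and no reset: what is moved stays moved. The work goes in short steps, Python scripts to look and compute and a shell command to move; the robot and the scene stay as the last step left them, time stands still between calls to the robot, and variables do not carry over. Pictures are saved under pics/ and viewed, at most 10 in all, crops included, and the job is handed in when it is done.

```bash
ls; mkdir -p pics; python3 - <<'E'
from workcell import robot
import cv2
s=robot.get_state();print(s)
for n in("top","scene"):
    m=robot.camera_model(n);print(n,m)
    cv2.imwrite(f"pics/{n}0.png",robot.read_camera(n))
E
```

```text
drive.py
pics
workcell.py
{'time': 0.0, 'joint_positions': array([ 1.11249354e+00,  3.07577926e-01,  1.50770154e+00,  1.97006132e-05,
        1.32835368e+00, -7.35088372e-02]), 'joint_vel': array([ 0.0010157 ,  0.00145876,  0.00148466, -0.00109164,  0.00010611,
        0.00101645]), 'tau': array([-5.38599379e-04, -4.57554603e+01, -2.51913893e+01, -2.06627133e-04,
        1.29635292e-02, -1.29370366e-05]), 'ee_pos': array([0.21561522, 0.53245081, 0.30296742]), 'tcp_rot': array([ 1.91214422e-01,  9.81547759e-01, -9.81874227e-04, -2.77326699e-04]), 'force': array([ 0.30125742, -0.12028412,  0.22691211]), 'moment': array([ 0.00827723,  0.04974206, -0.00705507]), 'gripper_force': 0.0, 'gripper_width': 0.9994867010046278}
top {'camera_matrix': array([[420.23556109,   0.        , 320.83875276],
       [  0.        , 420.23556109, 203.96576014],
       [  0.        ,   0.        ,   1.        ]]), 'R': array([[ 0.1243961 , -0.99222418, -0.00409617],
       [-0.96720463, -0.12033595, -0.22368385],
       [ 0.22145161,  0.03178724, -0.97465315]]), 't': array([-0.06413998,  0.55809936,  1.0472095 ])}
scene {'camera_matrix': array([[366.99085203,   0.        , 315.47154155],
       [  0.        , 366.99085203, 198.43528838],
       [  0.        ,   0.        ,   1.        ]]), 'R': array([[ 0.4965119 , -0.86797217,  0.01001223],
       [-0.57647124, -0.3383423 , -0.74377779],
       [ 0.64896598,  0.36352276, -0.66835197]]), 't': array([-0.27727051,  0.36525468,  0.68444783])}
```

View pics/top0.png

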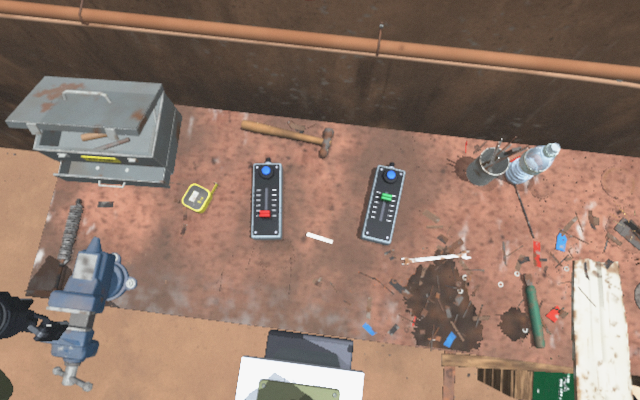

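View pics/scene0.png

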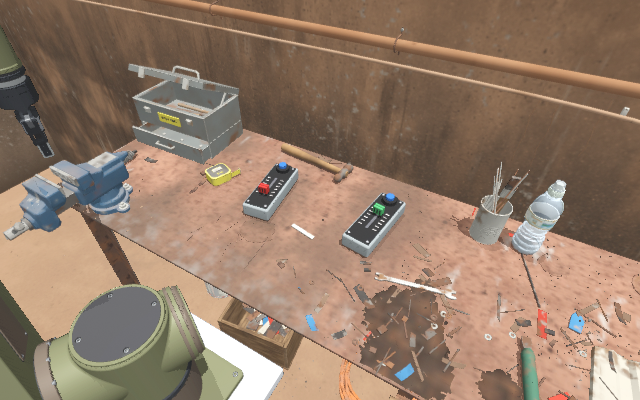

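The top view shows the red knob at about (265,213) and its blue button at (267,170). The green unit is to the right, around (383,205). In the scene view the red knob is at (264,188) and its button at (282,168). Next I triangulate these.

```bash
cat > h.py <<'E'
import cv2, numpy as np
from workcell import robot
def ray(m,uv):
    d=np.linalg.solve(m["camera_matrix"],[uv[0],uv[1],1.]);return -m["R"].T@m["t"], m["R"].T@d
def onz(m,uv,z):
    c,d=ray(m,uv);return c+d*(z-c[2])/d[2]
def tri(ms,uvs):
    A=np.zeros((3,3));b=np.zeros(3)
    for m,u in zip(ms,uvs):
        c,d=ray(m,u);d/=np.linalg.norm(d);P=np.eye(3)-np.outer(d,d);A+=P;b+=P@c
    return np.linalg.solve(A,b)
def blobs(im,col,box=None):
    h=cv2.cvtColor(im,cv2.COLOR_BGR2HSV);H,S,V=cv2.split(h)
    k={"red":((H<6)|(H>174))&(S>190)&(V>90),"blue":(H>100)&(H<118)&(S>150)&(V>90)}[col].astype(np.uint8)
    if box: z=np.zeros_like(k);x0,y0,x1,y1=box;z[y0:y1,x0:x1]=k[y0:y1,x0:x1];k=z
    n,l,st,c=cv2.connectedComponentsWithStats(k)
    return [(st[i].tolist(),c[i].round(2)) for i in range(1,n) if st[i,4]>15]
E
python3 - <<'E'
from h import *
t=cv2.imread("pics/top0.png");s=cv2.imread("pics/scene0.png")
mt,ms=robot.camera_model("top"),robot.camera_model("scene")
P={}
for c,bt,bs in(("red",(245,195,290,230),(250,175,280,200)),("blue",(250,155,285,185),(272,155,295,180))):
    a=blobs(t,c,bt);b=blobs(s,c,bs);print(c,a,b)
    P[c]=tri([mt,ms],[max(a,key=lambda q:q[0][4])[1],max(b,key=lambda q:q[0][4])[1]]);print(P[c])
    for m,q,z in((mt,a,.06),(ms,b,.06)): print(onz(m,max(q,key=lambda q:q[0][4])[1],z))
E
```

```text
red [] []Traceback (most recent call last):
  File "<stdin>", line 7, in <module>
ValueError: max() iterable argument is empty
```

```bash
sed -i 's/(S>190)&(V>90)/(S>150)\&(V>90)/;s/(H<6)|(H>174)/(H<5)|(H>172)/' h.py; python3 - <<'E'
from h import *
t=cv2.imread("pics/top0.png");s=cv2.imread("pics/scene0.png")
print(cv2.cvtColor(t[211:216:2,260:270:3],cv2.COLOR_BGR2HSV).tolist(),cv2.cvtColor(t[168:173:2,263:270:3],cv2.COLOR_BGR2HSV).tolist())
mt,ms=robot.camera_model("top"),robot.camera_model("scene")
for c,bt,bs in(("red",(245,195,290,230),(250,175,280,200)),("blue",(250,155,285,185),(272,155,295,180))):
    a=blobs(t,c,bt);b=blobs(s,c,bs);print(c,a,b)
    if not(a and b): continue
    a,b=[max(q,key=lambda q:q[0][4])[1] for q in(a,b)]
    print(tri([mt,ms],[a,b]),onz(mt,a,.06),onz(ms,b,.06))
E
```

```text
[[[1, 151, 240], [1, 165, 242], [0, 162, 243], [0, 171, 203]], [[0, 180, 210], [1, 182, 232], [0, 178, 233], [0, 181, 185]], [[1, 174, 238], [0, 167, 241], [1, 168, 241], [1, 177, 212]]] [[[108, 168, 243], [107, 165, 246], [109, 176, 223]], [[106, 165, 246], [106, 160, 246], [108, 166, 243]], [[107, 167, 244], [105, 150, 247], [110, 170, 211]]]
red [([259, 210, 11, 8, 69], array([264.38, 213.23]))] [([258, 183, 11, 11, 87], array([263.48, 187.83]))]
[0.5199469  0.14924348 0.06028442] [0.51918273 0.15029197 0.06      ] [0.52101659 0.14845259 0.06      ]
blue [([261, 166, 10, 9, 62], array([265.63, 169.97]))] [([279, 162, 8, 7, 42], array([282.26, 165.36]))]
[0.63932046 0.16514746 0.05622682] [0.63752137 0.16533834 0.06      ] [0.63592341 0.16134199 0.06      ]
```

The knob and button triangulate 120 mm apart, which agrees with the text, and the unit's yaw is about 0.13 rad. I move above it, shut the gripper and use the wrist camera.

The manual's scale: shifts go in units of 25 mm. Converting my numbers, -0.052 m is -2.08, -0.026 m is -1.04.

```bash
python3 drive.py '{"deltas": [[0,0,0,0,0,0,-0.171],[0,0,0,0,0,0,-0.171],[0,0,0,0,0,0,-0.171],[0,-1.04,-2.08,0,0,0,0],[0,-1.04,-2.08,0,0,0,0]]}' 20; python3 drive.py '{"deltas": [[0,-1.04,-2.08,0,0,0,0],[0,-1.04,-2.08,0,0,0,0],[0,-1.04,-2.08,0,0,0,0],[0,-1.04,-2.08,0,0,0,0],[0,-1.04,-2.08,0,0,0,0]]}'; python3 drive.py '{"deltas": [[0,-1.04,-2.08,0,0,0,0],[0,0,0,0,0,0,0],[0,0,0,0,0,0,0]]}'; python3 - <<'E'
from h import *
m=robot.camera_model("wrist");im=robot.read_camera("wrist");cv2.imwrite("pics/w1.png",im)
np.savez("w1.npz",**m);print(m,-m["R"].T@m["t"])
for c in("red","blue"):print(blobs(im,c))
E
```

```text
time: 0.72
ee_pos: [0.2809, 0.4356, 0.3033]
tcp_rot: [-0.065, 0.998, -0.0, -0.0]
force: [0.9, 0.4, 1.1]
gripper_width: 0.0
gripper_force: 0.0
time: 1.35
ee_pos: [0.4435, 0.1935, 0.3037]
tcp_rot: [-0.064, 0.998, 0.0, -0.0]
force: [0.7, 1.1, 0.7]
gripper_width: -0.0
gripper_force: 0.0
time: 1.72
ee_pos: [0.4748, 0.1469, 0.3034]
tcp_rot: [-0.063, 0.998, 0.0, -0.001]
force: [-0.5, 0.7, 0.1]
gripper_width: 0.002
gripper_force: 0.0
{'camera_matrix': array([[307.45888391,   0.        , 317.60313158],
       [  0.        , 307.45888391, 199.51603724],
       [  0.        ,   0.        ,   1.        ]]), 'R': array([[-0.12760426,  0.99182448,  0.0011629 ],
       [ 0.95177535,  0.12212171,  0.28144268],
       [ 0.27899972,  0.0370201 , -0.95957734]]), 't': array([-0.08553116, -0.50524982,  0.24059961])} [0.40284296 0.13762685 0.37317226]
[([298, 210, 28, 21, 496], array([311.58, 220.7 ]))]
[([12, 294, 27, 21, 401], array([ 25.41, 304.21])), ([313, 322, 6, 4, 19], array([315.16, 323.47]))]
```

View pics/w1.png

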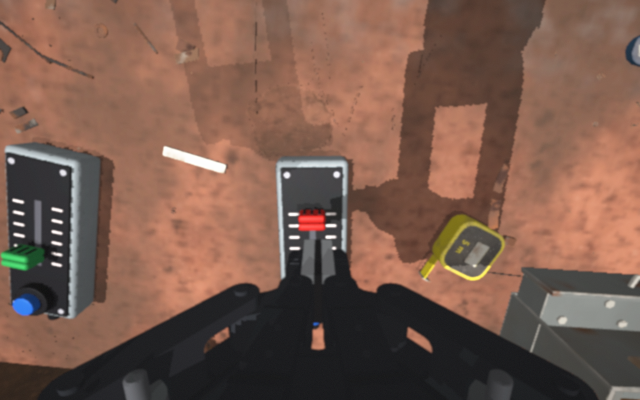

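The wrist view shows the red knob centred at (312,221). The near screws on its plate are at (286,174) and (340,174). The shut fingers stand at about column 313, and the soapstone and tape measure are well clear.

```bash
python3 - <<'E'
from h import *
im=cv2.imread("pics/w1.png");m=dict(np.load("w1.npz"))
g=cv2.cvtColor(im,cv2.COLOR_BGR2GRAY);H,S,V=cv2.split(cv2.cvtColor(im,cv2.COLOR_BGR2HSV))
pl=np.zeros_like(g)
w=((V>170)&(S<70)).astype(np.uint8);z=np.zeros_like(w);z[165:280,280:345]=w[165:280,280:345]
n,l,st,c=cv2.connectedComponentsWithStats(z)
for i in range(1,n):
    if st[i,4]>6: print(st[i].tolist(),c[i].round(1),onz(m,c[i],.046).round(4))
print("knob blob ctr z.065/.077",onz(m,(311.58,220.7),.065),onz(m,(311.58,220.7),.077))
for uv in((298,210),(326,210),(298,231),(326,231)): print(uv,onz(m,uv,.077).round(4),onz(m,uv,.065).round(4))
t=cv2.imread("pics/top0.png");mt=robot.camera_model("top");a=blobs(t,"red",(245,195,290,230))[0][1]
K=tri([mt,m],[a,(311.6,220.7)]);print("tri",K)
ca=cv2.resize(im[150:290,260:370],None,fx=5,fy=4,interpolation=cv2.INTER_CUBIC);cv2.imwrite("pics/w1c.png",ca)
E
```

```text
[280, 165, 65, 30, 183] [320.8 169.9] [0.4645 0.1494 0.046 ]
[334, 171, 6, 7, 31] [336.3 174.1] [0.4669 0.1667 0.046 ]
[284, 172, 6, 6, 32] [286.5 174.5] [0.4743 0.1132 0.046 ]
[280, 178, 5, 100, 237] [281.2 237. ] [0.5478 0.1145 0.046 ]
[288, 213, 11, 3, 30] [293.2 214. ] [0.5183 0.1252 0.046 ]
[327, 213, 4, 2, 8] [328.5 213.5] [0.5127 0.1645 0.046 ]
[342, 219, 3, 31, 79] [343.2 234.9] [0.5362 0.1848 0.046 ]
[289, 224, 10, 4, 37] [293.6 225.5] [0.5319 0.1271 0.046 ]
[325, 224, 11, 3, 32] [330.2 225. ] [0.5261 0.1683 0.046 ]
[325, 235, 11, 4, 37] [330.1 236.6] [0.5402 0.1702 0.046 ]
[289, 236, 11, 3, 30] [293.8 237. ] [0.546  0.1289 0.046 ]
[290, 247, 10, 3, 29] [294.3 248. ] [0.5596 0.1309 0.046 ]
[332, 247, 4, 3, 10] [333.5 247.8] [0.5536 0.176  0.046 ]
knob blob ctr z.065/.077 [0.51660439 0.14615032 0.065     ] [0.51217461 0.14581842 0.077     ]
(298, 210) [0.5025 0.1308 0.077 ] [0.5065 0.1305 0.065 ]
(326, 210) [0.4989 0.1589 0.077 ] [0.5028 0.1598 0.065 ]
(298, 231) [0.5252 0.1333 0.077 ] [0.5302 0.1331 0.065 ]
(326, 231) [0.5215 0.162  0.077 ] [0.5263 0.163  0.065 ]
tri [0.51646419 0.14744083 0.0685857 ]
```

View pics/w1c.png

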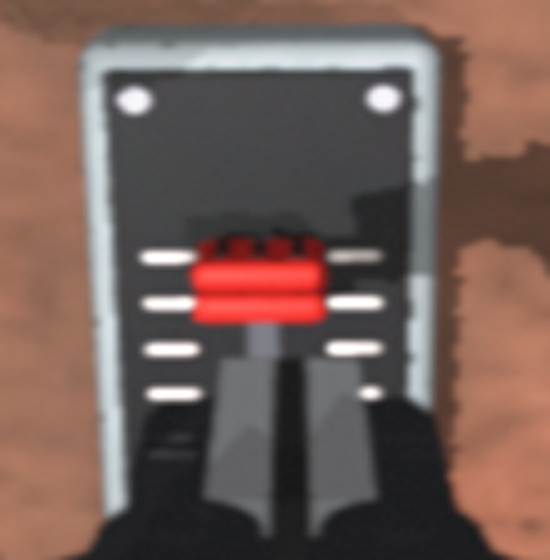

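In the tool's units: -0.0066 m is -0.264, 0.04 m is 1.6.

```bash
python3 drive.py '{"deltas": [[0,-0.48,-0.264,1.2,0,0,-0.011],[0,0,0,1.6,0,0,0],[0,0,0,1.6,0,0,0],[0,0,0,1.2,0,0,0],[0,0,0,0,0,0,0]]}'; python3 drive.py '{"deltas": [[0,0,0,0,0,0,0],[0,0,0,0,0,0,0]]}'; python3 - <<'E'
from h import *
im=robot.read_camera("wrist");sc=robot.read_camera("scene")
a=cv2.resize(im[150:350,220:420],(600,600));b=cv2.resize(sc[140:230,230:320],(600,600))
cv2.imwrite("pics/w2.png",cv2.resize(np.hstack([a,b]),(800,400)))
E
```

```text
time: 2.4
ee_pos: [0.4854, 0.1431, 0.162]
tcp_rot: [-0.071, 0.997, -0.0, -0.003]
force: [-0.5, -0.2, 0.8]
gripper_width: -0.003
gripper_force: 0.0
time: 2.65
ee_pos: [0.489, 0.1426, 0.1655]
tcp_rot: [-0.07, 0.998, 0.0, 0.002]
force: [0.8, 0.7, -0.3]
gripper_width: 0.002
gripper_force: 0.0
```

View pics/w2.png

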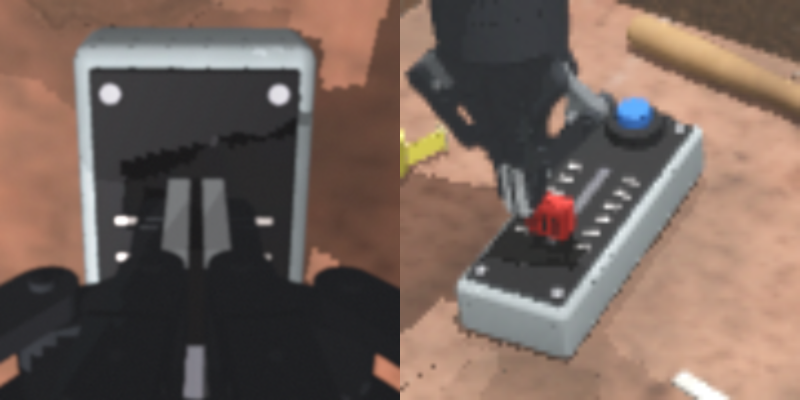

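The shut fingers are centred on the unit (about column 195, screws at 110 and 279) and behind the knob. I back off 5 mm more, then go down.

In the tool's units: 0.005 m is 0.2, 0.012 m is 0.48.

```bash
python3 drive.py '{"deltas": [[0,0.2,0,0,0,0,0],[0,0,0,0.48,0,0,0],[0,0,0,0.48,0,0,0],[0,0,0,0.44,0,0,0],[0,0,0,0,0,0,0]]}'; python3 drive.py '{"deltas": [[0,0,0,0,0,0,0],[0,0,0,0,0,0,0]]}'; python3 drive.py '{"deltas": [[0,-0.12,0,0,0,0,0],[0,-0.12,0,0,0,0,0],[0,0,0,0,0,0,0]]}';python3 drive.py '{"deltas": [[0,-0.08,0,0,0,0,0],[0,0,0,0,0,0,0]]}'
```

```text
time: 3.38
ee_pos: [0.4823, 0.141, 0.1274]
tcp_rot: [-0.069, 0.998, -0.0, -0.002]
force: [-0.4, -0.8, -0.5]
gripper_width: -0.002
gripper_force: 0.0
time: 3.62
ee_pos: [0.4835, 0.1413, 0.1291]
tcp_rot: [-0.07, 0.998, 0.0, 0.0]
force: [0.1, -0.7, 0.5]
gripper_width: 0.001
gripper_force: 0.0
time: 4.0
ee_pos: [0.4897, 0.1422, 0.1291]
tcp_rot: [-0.07, 0.998, 0.0, 0.0]
force: [0.2, -0.2, -0.5]
gripper_width: 0.001
gripper_force: 0.0
time: 4.25
ee_pos: [0.4912, 0.1424, 0.1289]
tcp_rot: [-0.07, 0.998, 0.0, 0.0]
force: [-0.0, 1.0, -0.4]
gripper_width: -0.001
gripper_force: 0.0
```

```bash
f(){ grep -E 'ee_pos|force: \[' | tr '\n' ' '; echo; }
python3 drive.py '{"deltas": [[0,-0.04,0,0,0,0,0],[0,0,0,0,0,0,0]]}'|f
python3 drive.py '{"deltas": [[0,-0.04,0,0,0,0,0],[0,0,0,0,0,0,0]]}'|f
python3 drive.py '{"deltas": [[0,-0.04,0,0,0,0,0],[0,0,0,0,0,0,0]]}'|f
python3 drive.py '{"deltas": [[0,-0.04,0,0,0,0,0],[0,0,0,0,0,0,0]]}'|f
python3 drive.py '{"deltas": [[0,-0.04,0,0,0,0,0],[0,0,0,0,0,0,0]]}'|f
python3 drive.py '{"deltas": [[0,-0.04,0,0,0,0,0],[0,0,0,0,0,0,0]]}'|f
python3 drive.py '{"deltas": [[0,-0.04,0,0,0,0,0],[0,0,0,0,0,0,0]]}'|f
python3 drive.py '{"deltas": [[0,-0.04,0,0,0,0,0],[0,0,0,0,0,0,0]]}'|f
```

```text
ee_pos: [0.4921, 0.1425, 0.1289] force: [-0.3, -0.2, -0.1] 
ee_pos: [0.4931, 0.1427, 0.1289] force: [0.1, 0.1, -0.8] 
ee_pos: [0.4942, 0.1428, 0.1289] force: [0.3, -1.6, 0.6] 
ee_pos: [0.4952, 0.1429, 0.1289] force: [0.7, -0.2, 0.7] 
ee_pos: [0.4961, 0.1431, 0.1289] force: [-0.1, -0.7, -0.7] 
ee_pos: [0.4968, 0.1431, 0.1289] force: [-1.1, -0.5, 0.7] 
ee_pos: [0.4971, 0.1432, 0.1287] force: [-3.5, -0.4, 2.2] 
ee_pos: [0.4976, 0.1432, 0.1287] force: [-4.7, -1.5, 3.7]
```

Contact came at ee x ≈ 0.4968, where I predicted it. I keep pushing to the first click.

```bash
f(){ grep -E 'ee_pos|force: \[' | tr '\n' ' '; echo; }
python3 drive.py '{"deltas": [[0,-0.04,0,0,0,0,0],[0,0,0,0,0,0,0]]}'|f
python3 drive.py '{"deltas": [[0,-0.04,0,0,0,0,0],[0,0,0,0,0,0,0]]}'|f
python3 drive.py '{"deltas": [[0,-0.04,0,0,0,0,0],[0,0,0,0,0,0,0]]}'|f
python3 drive.py '{"deltas": [[0,-0.04,0,0,0,0,0],[0,0,0,0,0,0,0]]}'|f
python3 drive.py '{"deltas": [[0,-0.04,0,0,0,0,0],[0,0,0,0,0,0,0]]}'|f
python3 drive.py '{"deltas": [[0,-0.04,0,0,0,0,0],[0,0,0,0,0,0,0]]}'|f
```

```text
ee_pos: [0.4981, 0.1433, 0.1286] force: [-4.6, -1.1, 4.1] 
ee_pos: [0.4986, 0.1434, 0.1285] force: [-5.8, -0.5, 4.0] 
ee_pos: [0.4991, 0.1434, 0.1284] force: [-8.3, -1.2, 5.3] 
ee_pos: [0.4996, 0.1435, 0.1284] force: [-8.2, -1.7, 6.2] 
ee_pos: [0.5001, 0.1435, 0.1283] force: [-9.6, -1.5, 6.0] 
ee_pos: [0.5007, 0.1436, 0.1283] force: [-10.1, -1.6, 7.5]
```

```bash
python3 - <<'E'
from h import *
s=robot.get_state();print(s["force"],s["ee_pos"],s["moment"])
im=robot.read_camera("top");sc=robot.read_camera("scene")
print(blobs(im,"red",(245,185,290,230)),blobs(sc,"red",(250,165,285,200)))
a=cv2.resize(im[150:250,217:317],(600,600));b=cv2.resize(sc[150:220,240:310],(600,600))
cv2.imwrite("pics/w3.png",cv2.resize(np.hstack([a,b]),(800,400)))
E
```

```text
[-10.08017522  -1.56227162   7.47124214] [0.50069912 0.14361303 0.12826832] [-0.22640625  1.52103338  0.00750021]
[] [([266, 187, 4, 6, 16], array([267.75, 189.25]))]
```

View pics/w3.png

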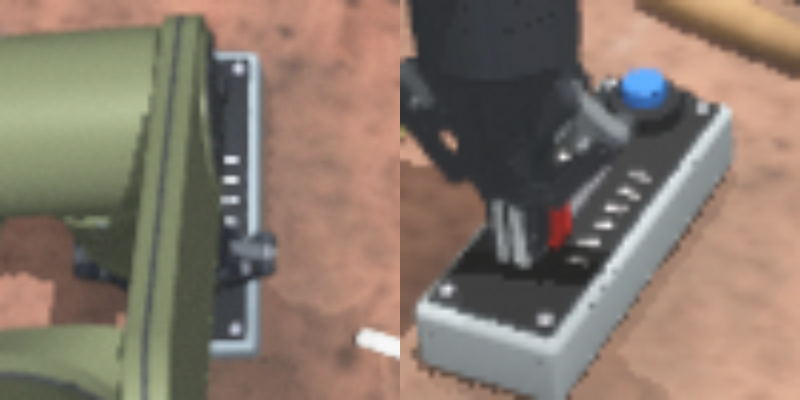

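The scene view shows the shut fingers standing right behind the red knob, at about (560,225) in the right half, with nothing else touching. I relieve the vertical friction with a small lift and carry on.

```bash
f(){ grep -E 'ee_pos|force: \[' | tr '\n' ' '; echo; }
python3 drive.py '{"deltas": [[0,0,0,-0.04,0,0,0],[0,0,0,0,0,0,0]]}'|f
python3 drive.py '{"deltas": [[0,-0.04,0,-0.04,0,0,0],[0,0,0,0,0,0,0]]}'|f
python3 drive.py '{"deltas": [[0,-0.04,0,0,0,0,0],[0,0,0,0,0,0,0]]}'|f
python3 drive.py '{"deltas": [[0,-0.04,0,0,0,0,0],[0,0,0,0,0,0,0]]}'|f
python3 drive.py '{"deltas": [[0,-0.04,0,0,0,0,0],[0,0,0,0,0,0,0]]}'|f
```

```text
ee_pos: [0.501, 0.1437, 0.1285] force: [-7.6, -1.0, -1.9] 
ee_pos: [0.5013, 0.1437, 0.1289] force: [-7.2, -1.6, -3.3] 
ee_pos: [0.5017, 0.1438, 0.1289] force: [-8.6, -0.5, -2.5] 
ee_pos: [0.5023, 0.1439, 0.1289] force: [-10.4, -1.8, -1.2] 
ee_pos: [0.5031, 0.144, 0.1289] force: [-9.7, -0.9, -0.6]
```

```bash
f(){ grep -E 'ee_pos|force: \[' | tr '\n' ' '; echo; }
python3 drive.py '{"deltas": [[0,-0.04,0,0,0,0,0],[0,0,0,0,0,0,0]]}'|f
python3 drive.py '{"deltas": [[0,-0.04,0,0,0,0,0],[0,0,0,0,0,0,0]]}'|f
python3 drive.py '{"deltas": [[0,0,0,0,0,0,0],[0,0,0,0,0,0,0]]}'|f
```

```text
ee_pos: [0.504, 0.1441, 0.1289] force: [-9.7, -0.6, -0.7] 
ee_pos: [0.5053, 0.1443, 0.1289] force: [-9.3, -1.6, -2.0] 
ee_pos: [0.5064, 0.1444, 0.1289] force: [-7.1, -1.0, -5.0]
```

```bash
f(){ grep -E 'ee_pos|force: \[' | tr '\n' ' '; echo; }
python3 drive.py '{"deltas": [[0,0,0,0,0,0,0]]}'|f
python3 drive.py '{"deltas": [[0,0,0,0,0,0,0]]}'|f
python3 drive.py '{"deltas": [[0,0,0,0,0,0,0]]}'|f
python3 drive.py '{"deltas": [[0,-0.04,0,0,0,0,0],[0,0,0,0,0,0,0]]}'|f
python3 drive.py '{"deltas": [[0,0,0,0,0,0,0]]}'|f
```

```text
ee_pos: [0.507, 0.1445, 0.129] force: [-6.8, -0.9, -4.8] 
ee_pos: [0.5076, 0.1446, 0.1292] force: [-6.0, -1.0, -3.2] 
ee_pos: [0.5082, 0.1447, 0.1294] force: [-5.2, -0.5, -3.5] 
ee_pos: [0.5094, 0.1449, 0.1295] force: [-4.4, 0.5, -2.2] 
ee_pos: [0.5098, 0.1449, 0.1297] force: [-4.9, -1.3, -3.6]
```

```bash
python3 - <<'E'
from h import *
s=robot.get_state();print(s["force"],s["ee_pos"],s["tcp_rot"],s["joint_vel"].round(3))
sc=robot.read_camera("scene");wr=robot.read_camera("wrist")
h=cv2.cvtColor(sc,cv2.COLOR_BGR2HSV);k=((h[...,0]<5)|(h[...,0]>172))&(h[...,1]>150)
ys,xs=np.nonzero(k[165:200,250:290]);print(xs.min()+250,xs.max()+250,ys.min()+165,ys.max()+165,len(xs))
o=cv2.imread("pics/scene0.png");h=cv2.cvtColor(o,cv2.COLOR_BGR2HSV);k=((h[...,0]<5)|(h[...,0]>172))&(h[...,1]>150)
ys,xs=np.nonzero(k[165:200,250:290]);print(xs.min()+250,xs.max()+250,ys.min()+165,ys.max()+165,len(xs))
b=cv2.resize(sc[150:220,240:310],(600,600));a=cv2.resize(wr[150:350,220:420],(600,600))
cv2.imwrite("pics/w4.png",cv2.resize(np.hstack([a,b]),(800,400)))
E
```

```text
[-4.8562233  -1.26418635 -3.60623676] [0.50979113 0.14494939 0.12970273] [-6.95246113e-02  9.97577156e-01 -2.46041402e-04 -2.46707575e-03] [-0.002 -0.002 -0.004 -0.001 -0.001  0.   ]
268 271 184 190 18
258 268 183 193 87
```

View pics/w4.png

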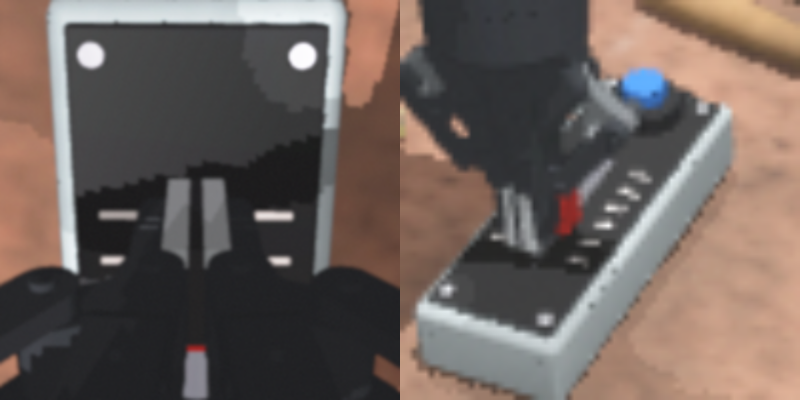

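The wrist view shows the parked ticks now behind the fingers and a red strip of the knob front at (195,347). The knob has gone forward about 13 mm, so I hold and let it settle.

```bash
f(){ grep -E 'ee_pos|force: \[' | tr '\n' ' '; echo; }
python3 drive.py '{"deltas": [[0,0,0,0,0,0,0],[0,0,0,0,0,0,0]]}'|f
python3 drive.py '{"deltas": [[0,0,0,0,0,0,0],[0,0,0,0,0,0,0]]}'|f
python3 drive.py '{"deltas": [[0,0.04,0,0.06,0,0,0],[0,0,0,0,0,0,0]]}'|f
python3 drive.py '{"deltas": [[0,0.04,0,0,0,0,0],[0,0,0,0,0,0,0]]}'|f
python3 drive.py '{"deltas": [[0,0.04,0,0,0,0,0],[0,0,0,0,0,0,0]]}'|f
python3 drive.py '{"deltas": [[0,0.04,0,0,0,0,0],[0,0,0,0,0,0,0]]}'|f
python3 drive.py '{"deltas": [[0,0.04,0,0,0,0,0],[0,0,0,0,0,0,0]]}'|f
```

```text
ee_pos: [0.5107, 0.1451, 0.1302] force: [-5.3, -0.5, -3.3] 
ee_pos: [0.5111, 0.1452, 0.1305] force: [-4.8, -0.1, -3.0] 
ee_pos: [0.5112, 0.1452, 0.1298] force: [-4.8, 0.0, 0.4] 
ee_pos: [0.5112, 0.1451, 0.1299] force: [-1.5, -0.2, -0.2] 
ee_pos: [0.5101, 0.1451, 0.1299] force: [-0.1, -0.1, -0.5] 
ee_pos: [0.508, 0.1448, 0.1295] force: [1.0, -0.1, -0.5] 
ee_pos: [0.5067, 0.1446, 0.1294] force: [-0.5, 0.4, 0.3]
```

Contact is released at x ≈ 0.5105, so the lever is resting in click 1 (13.8 mm). Click 2 should be near 0.5244 and click 3 near 0.5383.

```bash
f(){ grep -E 'ee_pos|force: \[' | tr '\n' ' '; echo; }
python3 drive.py '{"deltas": [[0,-0.12,0,0,0,0,0],[0,0,0,0,0,0,0]]}'|f
python3 drive.py '{"deltas": [[0,-0.08,0,0,0,0,0],[0,0,0,0,0,0,0]]}'|f
python3 drive.py '{"deltas": [[0,-0.08,0,-0.02,0,0,0],[0,0,0,0,0,0,0]]}'|f
python3 drive.py '{"deltas": [[0,-0.08,0,-0.02,0,0,0],[0,0,0,0,0,0,0]]}'|f
python3 drive.py '{"deltas": [[0,-0.08,0,-0.02,0,0,0],[0,0,0,0,0,0,0]]}'|f
python3 drive.py '{"deltas": [[0,-0.04,0,0,0,0,0],[0,0,0,0,0,0,0]]}'|f
python3 drive.py '{"deltas": [[0,0,0,0,0,0,0],[0,0,0,0,0,0,0]]}'|f
```

```text
ee_pos: [0.5104, 0.1451, 0.1295] force: [-0.1, -0.3, -0.3] 
ee_pos: [0.5111, 0.1451, 0.1292] force: [-3.5, 0.5, 1.9] 
ee_pos: [0.5117, 0.1452, 0.1293] force: [-5.0, -0.7, 1.0] 
ee_pos: [0.5124, 0.1453, 0.1293] force: [-6.3, -0.7, 1.2] 
ee_pos: [0.5131, 0.1454, 0.1294] force: [-8.1, -0.1, -0.4] 
ee_pos: [0.5137, 0.1455, 0.1294] force: [-9.0, -0.7, 1.2] 
ee_pos: [0.514, 0.1455, 0.1293] force: [-8.4, -1.0, 0.2]
```

```bash
f(){ grep -E 'ee_pos|force: \[' | tr '\n' ' '; echo; }
python3 drive.py '{"deltas": [[0,-0.04,0,0,0,0,0],[0,0,0,0,0,0,0]]}'|f
python3 drive.py '{"deltas": [[0,-0.04,0,0,0,0,0],[0,0,0,0,0,0,0]]}'|f
python3 drive.py '{"deltas": [[0,0,0,0,0,0,0],[0,0,0,0,0,0,0]]}'|f
python3 drive.py '{"deltas": [[0,0,0,0,0,0,0],[0,0,0,0,0,0,0]]}'|f
python3 drive.py '{"deltas": [[0,0,0,0,0,0,0],[0,0,0,0,0,0,0]]}'|f
python3 drive.py '{"deltas": [[0,0,0,0,0,0,0],[0,0,0,0,0,0,0]]}'|f
```

```text
ee_pos: [0.5145, 0.1456, 0.1294] force: [-10.4, -1.6, 1.5] 
ee_pos: [0.5151, 0.1457, 0.1294] force: [-10.2, -1.2, 2.3] 
ee_pos: [0.5155, 0.1457, 0.1294] force: [-9.8, -1.0, 1.1] 
ee_pos: [0.5158, 0.1458, 0.1294] force: [-9.8, -0.2, 0.5] 
ee_pos: [0.5161, 0.1458, 0.1294] force: [-8.6, -0.7, -0.5] 
ee_pos: [0.5164, 0.1459, 0.1294] force: [-8.2, -0.8, -0.8]
```

```bash
f(){ grep -E 'ee_pos|force: \[' | tr '\n' ' '; echo; }
python3 drive.py '{"deltas": [[0,-0.04,0,0,0,0,0],[0,0,0,0,0,0,0],[0,0,0,0,0,0,0]]}'|f
python3 drive.py '{"deltas": [[0,-0.04,0,0,0,0,0],[0,0,0,0,0,0,0],[0,0,0,0,0,0,0]]}'|f
python3 drive.py '{"deltas": [[0,0,0,0,0,0,0],[0,0,0,0,0,0,0],[0,0,0,0,0,0,0]]}'|f
python3 drive.py '{"deltas": [[0,0,0,0,0,0,0],[0,0,0,0,0,0,0],[0,0,0,0,0,0,0]]}'|f
python3 drive.py '{"deltas": [[0,0,0,0,0,0,0],[0,0,0,0,0,0,0],[0,0,0,0,0,0,0]]}'|f
```

```text
ee_pos: [0.5173, 0.146, 0.1294] force: [-7.4, -1.6, -1.0] 
ee_pos: [0.5185, 0.1462, 0.1294] force: [-6.9, -0.4, -1.8] 
ee_pos: [0.5197, 0.1463, 0.1294] force: [-5.2, -0.9, -3.1] 
ee_pos: [0.5213, 0.1466, 0.1302] force: [-4.5, 0.3, -2.7] 
ee_pos: [0.5228, 0.1468, 0.1309] force: [-4.3, 0.0, -3.0]
```

```bash
f(){ grep -E 'ee_pos|force: \[' | tr '\n' ' '; echo; }
python3 drive.py '{"deltas": [[0,0,0,0,0,0,0],[0,0,0,0,0,0,0],[0,0,0,0,0,0,0]]}'|f
python3 drive.py '{"deltas": [[0,0.04,0,0,0,0,0],[0,0,0,0,0,0,0]]}'|f
python3 drive.py '{"deltas": [[0,0.04,0,0.02,0,0,0],[0,0,0,0,0,0,0]]}'|f
python3 drive.py '{"deltas": [[0,0.04,0,0.02,0,0,0],[0,0,0,0,0,0,0]]}'|f
python3 drive.py '{"deltas": [[0,0.08,0,0.02,0,0,0],[0,0,0,0,0,0,0],[0,0,0,0,0,0,0]]}'|f
python3 - <<'E'
from h import *
b=robot.read_camera("scene");w=robot.read_camera("wrist")
cv2.imwrite("pics/w5.png",cv2.resize(np.hstack([cv2.resize(w[150:350,220:420],(600,600)),cv2.resize(b[150:220,240:310],(600,600))]),(800,400)))
E
```

```text
ee_pos: [0.5237, 0.1469, 0.1313] force: [-1.8, -0.5, -2.1] 
ee_pos: [0.5235, 0.1469, 0.1317] force: [-0.0, 0.2, 0.4] 
ee_pos: [0.5212, 0.1466, 0.1306] force: [0.7, 0.6, -0.3] 
ee_pos: [0.5197, 0.1464, 0.1298] force: [0.5, -0.1, -0.3] 
ee_pos: [0.5178, 0.1461, 0.1294] force: [0.5, 0.1, -0.3]
```

View pics/w5.png

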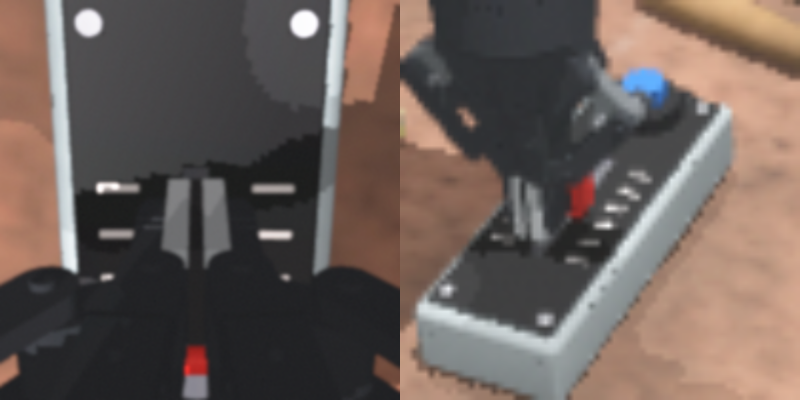

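The knob stands ahead of the fingers in the second stop, with three tick pairs visible behind it. I find contact again, then push gently to click 3. The total command stays under +19 mm.

```bash
f(){ grep -E 'ee_pos|force: \[' | tr '\n' ' '; echo; }
python3 drive.py '{"deltas": [[0,-0.12,0,0,0,0,0],[0,-0.08,0,0,0,0,0],[0,0,0,0,0,0,0]]}'|f
python3 drive.py '{"deltas": [[0,-0.04,0,0,0,0,0],[0,0,0,0,0,0,0]]}'|f
python3 drive.py '{"deltas": [[0,-0.04,0,0,0,0,0],[0,0,0,0,0,0,0]]}'|f
python3 drive.py '{"deltas": [[0,-0.04,0,0,0,0,0],[0,0,0,0,0,0,0]]}'|f
python3 drive.py '{"deltas": [[0,-0.04,0,0,0,0,0],[0,0,0,0,0,0,0]]}'|f
```

```text
ee_pos: [0.5232, 0.1468, 0.1294] force: [0.1, -0.4, 0.1] 
ee_pos: [0.5238, 0.1469, 0.1294] force: [-0.4, -0.2, -0.3] 
ee_pos: [0.5243, 0.147, 0.1293] force: [-0.9, 0.1, 0.6] 
ee_pos: [0.5248, 0.1471, 0.1293] force: [-3.2, -0.6, 2.5] 
ee_pos: [0.5253, 0.1471, 0.1292] force: [-4.4, -0.1, 3.2]
```

Contact at 0.5243 confirms click 2.

```bash
f(){ grep -E 'ee_pos|force: \[' | tr '\n' ' '; echo; }
python3 drive.py '{"deltas": [[0,-0.08,0,-0.02,0,0,0],[0,0,0,0,0,0,0]]}'|f
python3 drive.py '{"deltas": [[0,-0.08,0,-0.02,0,0,0],[0,0,0,0,0,0,0]]}'|f
python3 drive.py '{"deltas": [[0,-0.04,0,-0.02,0,0,0],[0,0,0,0,0,0,0],[0,0,0,0,0,0,0]]}'|f
python3 drive.py '{"deltas": [[0,-0.04,0,0,0,0,0],[0,0,0,0,0,0,0],[0,0,0,0,0,0,0]]}'|f
python3 drive.py '{"deltas": [[0,0,0,0,0,0,0],[0,0,0,0,0,0,0],[0,0,0,0,0,0,0]]}'|f
python3 drive.py '{"deltas": [[0,0,0,0,0,0,0],[0,0,0,0,0,0,0],[0,0,0,0,0,0,0]]}'|f
```

```text
ee_pos: [0.526, 0.1472, 0.1292] force: [-6.4, -0.8, 3.0] 
ee_pos: [0.5268, 0.1473, 0.1293] force: [-7.3, -1.3, 1.9] 
ee_pos: [0.5275, 0.1474, 0.1293] force: [-8.4, -1.5, 0.1] 
ee_pos: [0.5281, 0.1475, 0.1293] force: [-9.2, -1.4, 0.0] 
ee_pos: [0.5284, 0.1475, 0.1293] force: [-8.7, -0.5, 0.4] 
ee_pos: [0.5286, 0.1476, 0.1293] force: [-7.9, -1.3, -0.4]
```

```bash
f(){ grep -E 'ee_pos|force: \[' | tr '\n' ' '; echo; }
python3 drive.py '{"deltas": [[0,-0.04,0,0,0,0,0],[0,0,0,0,0,0,0],[0,0,0,0,0,0,0]]}'|f
python3 drive.py '{"deltas": [[0,-0.04,0,0,0,0,0],[0,0,0,0,0,0,0],[0,0,0,0,0,0,0]]}'|f
python3 drive.py '{"deltas": [[0,0,0,0,0,0,0],[0,0,0,0,0,0,0],[0,0,0,0,0,0,0]]}'|f
python3 drive.py '{"deltas": [[0,0,0,0,0,0,0],[0,0,0,0,0,0,0],[0,0,0,0,0,0,0]]}'|f
python3 drive.py '{"deltas": [[0,0,0,0,0,0,0],[0,0,0,0,0,0,0],[0,0,0,0,0,0,0]]}'|f
```

```text
ee_pos: [0.5292, 0.1477, 0.1293] force: [-8.8, -1.3, 0.6] 
ee_pos: [0.5299, 0.1478, 0.1293] force: [-8.4, -1.2, 0.3] 
ee_pos: [0.5305, 0.1478, 0.1293] force: [-8.0, -0.5, -0.6] 
ee_pos: [0.531, 0.1479, 0.1293] force: [-7.0, -0.5, -1.8] 
ee_pos: [0.5316, 0.148, 0.1293] force: [-5.4, -1.2, -3.6]
```

```bash
f(){ grep -E 'ee_pos|force: \[' | tr '\n' ' '; echo; }
python3 drive.py '{"deltas": [[0,0,0,0,0,0,0],[0,0,0,0,0,0,0],[0,0,0,0,0,0,0],[0,0,0,0,0,0,0]]}'|f
python3 drive.py '{"deltas": [[0,0,0,0,0,0,0],[0,0,0,0,0,0,0],[0,0,0,0,0,0,0],[0,0,0,0,0,0,0]]}'|f
python3 drive.py '{"deltas": [[0,-0.04,0,0,0,0,0],[0,0,0,0,0,0,0],[0,0,0,0,0,0,0],[0,0,0,0,0,0,0]]}'|f
python3 drive.py '{"deltas": [[0,0,0,0,0,0,0],[0,0,0,0,0,0,0],[0,0,0,0,0,0,0],[0,0,0,0,0,0,0]]}'|f
```

```text
ee_pos: [0.5328, 0.1482, 0.1298] force: [-4.7, -0.5, -4.0] 
ee_pos: [0.5347, 0.1485, 0.1309] force: [-3.4, 0.1, -3.2] 
ee_pos: [0.5366, 0.1487, 0.1313] force: [-2.8, -0.0, -1.5] 
ee_pos: [0.5367, 0.1487, 0.1314] force: [0.3, 0.6, 0.5]
```

Contact was lost at 0.5367, just short of 0.5383, so the lever has dropped into stop 3. I back away, go up and check.

In the tool's units: -0.04 m is -1.6, 0.04 m is 1.6.

```bash
python3 drive.py '{"deltas": [[0,0.16,0,0,0,0,0],[0,0.16,0,0,0,0,0],[0,0,0,-1.2,0,0,0],[0,0,0,-1.6,0,0,0],[0,1.6,0,-1.6,0,0,0]]}'>/dev/null;python3 drive.py '{"deltas": [[0,1.6,0,-1.6,0,0,0],[0,0,0,0,0,0,0],[0,0,0,0,0,0,0],[0,0,0,0,0,0,0]]}'; python3 - <<'E'
from h import *
m=robot.camera_model("wrist");im=robot.read_camera("wrist");t=robot.read_camera("scene");ms=robot.camera_model("scene")
for n,q,mm in(("w",im,m),("s",t,ms)):
    for c in("red","blue"):
        for s,p in blobs(q,c,None if n=="w" else (245,150,310,205)): print(n,c,s,p,onz(mm,p,.065),onz(mm,p,.056))
cv2.imwrite("pics/w6.png",np.hstack([cv2.resize(im[140:300,240:400],(400,400)),cv2.resize(t[150:220,240:310],(400,400))]))
E
```

```text
time: 27.55
ee_pos: [0.4489, 0.1364, 0.2798]
tcp_rot: [-0.069, 0.998, -0.0, -0.001]
force: [0.3, 0.5, -0.5]
gripper_width: 0.001
gripper_force: 0.0
w blue [3, 324, 28, 22, 435] [ 16.35 334.76] [ 0.66061397 -0.17026211  0.065     ] [ 0.66958647 -0.17964364  0.056     ]
w blue [311, 337, 15, 14, 158] [317.46 343.79] [0.62614533 0.16144991 0.065     ] [0.63402756 0.16256069 0.056     ]
s red [265, 174, 11, 11, 81] [270.58 178.98] [0.55892247 0.15017656 0.065     ] [0.56776029 0.15714112 0.056     ]
s blue [279, 162, 8, 7, 42] [282.26 165.36] [0.63047704 0.1574185  0.065     ] [0.64028051 0.16448078 0.056     ]
```

View pics/w6.png

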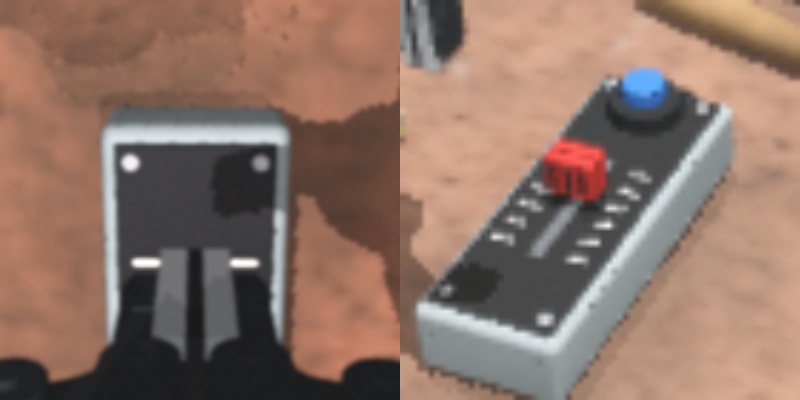

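The scene view shows the knob moved 43 mm along the slot in all, which is the third stop, with the lever free and the button at (643,90) clear. Now I go over the button (0.6365, 0.163).

```bash
python3 drive.py '{"deltas": [[0,-1.896,0,0,0,0,0],[0,-1.896,0,0,0,0,0],[0,-1.896,0,0,0,0,0],[0,-1.892,0,0,0,0,0],[0,0,0,1.6,0,0,0]]}'>/dev/null; python3 drive.py '{"deltas": [[0,0,0,1.6,0,0,0],[0,0,0,1.2,0,0,0],[0,0,0,0.8,0,0,0],[0,0,0,0,0,0,0],[0,0,0,0,0,0,0]]}'; python3 - <<'E'
from h import *
im=robot.read_camera("wrist");t=robot.read_camera("scene")
cv2.imwrite("pics/w7.png",np.hstack([cv2.resize(im[150:350,220:420],(400,400)),cv2.resize(t[140:210,240:310],(400,400))]))
E
```

```text
time: 28.9
ee_pos: [0.6368, 0.1627, 0.1508]
tcp_rot: [-0.07, 0.998, 0.0, 0.0]
force: [0.0, -0.2, -0.2]
gripper_width: 0.001
gripper_force: 0.0
```

View pics/w7.png

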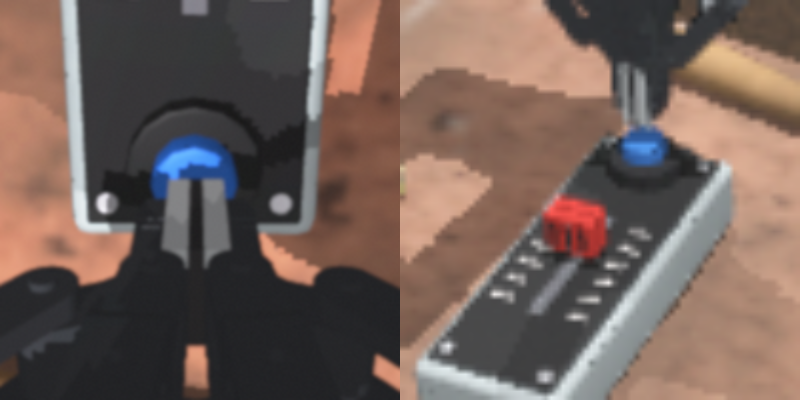

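The wrist view shows the button at columns 152–237 of the crop (centre 195) with the fingers centred on it. I check the fore-aft alignment numerically.

```bash
python3 - <<'E'
from h import *
m=robot.camera_model("wrist")
print("tip edge z.078",onz(m,(317.5,240),.078))
for z in(.054,.058,.062):print(z,"near rim",onz(m,(317,217.5),z),"L,R",onz(m,(296,240),z),onz(m,(338.5,240),z))
E
for i in 1; do python3 drive.py '{"deltas": [[0,0,0,0.4,0,0,0],[0,0,0,0,0,0,0],[0,0,0,0,0,0,0]]}'|grep -E 'ee_pos|force: \['; done
```

```text
tip edge z.078 [0.62830256 0.16171704 0.078     ]
0.054 near rim [0.62496963 0.16096329 0.054     ] L,R [0.6406839  0.15063824 0.054     ] [0.63717985 0.17551407 0.054     ]
0.058 near rim [0.62353467 0.16076647 0.058     ] L,R [0.63887341 0.15068815 0.058     ] [0.6354531  0.17496951 0.058     ]
0.062 near rim [0.62209971 0.16056964 0.062     ] L,R [0.63706292 0.15073807 0.062     ] [0.63372635 0.17442495 0.062     ]
ee_pos: [0.636, 0.1627, 0.141]
force: [-0.4, -0.7, 0.3]
```

The button centre is about (0.636, 0.163), so the alignment is good. I press down.

The manual's scale: shifts go in units of 25 mm. Converting my numbers, 0.003 m is 0.12.

```bash
f(){ grep -E 'ee_pos|force: \[' | tr '\n' ' '; echo; }
python3 drive.py '{"deltas": [[0,0,0,0.12,0,0,0],[0,0,0,0,0,0,0]]}'|f
python3 drive.py '{"deltas": [[0,0,0,0.08,0,0,0],[0,0,0,0,0,0,0]]}'|f
python3 drive.py '{"deltas": [[0,0,0,0.08,0,0,0],[0,0,0,0,0,0,0]]}'|f
python3 drive.py '{"deltas": [[0,0,0,0.08,0,0,0],[0,0,0,0,0,0,0]]}'|f
python3 drive.py '{"deltas": [[0,0,0,0.08,0,0,0],[0,0,0,0,0,0,0]]}'|f
python3 drive.py '{"deltas": [[0,0,0,0.04,0,0,0],[0,0,0,0,0,0,0]]}'|f
```

```text
ee_pos: [0.6362, 0.1627, 0.1381] force: [0.7, -0.6, 2.0] 
ee_pos: [0.6363, 0.1627, 0.1361] force: [-0.6, -0.8, 4.4] 
ee_pos: [0.6363, 0.1627, 0.1346] force: [-1.5, 0.0, 8.4] 
ee_pos: [0.6363, 0.1627, 0.1345] force: [-4.4, -1.2, 17.7] 
ee_pos: [0.6362, 0.1627, 0.1343] force: [-7.3, -1.1, 26.3] 
ee_pos: [0.6362, 0.1628, 0.1342] force: [-10.1, -1.6, 30.9]
```

The force rises about 1 N/mm from z ≈ 0.1405, then hits a hard stop at 0.1345. That is 6 mm of travel, so the button is fully down. I release it, retreat and check numerically.

```bash
python3 - <<'E'
from h import *
print("pressed",blobs(robot.read_camera("scene"),"blue",(270,150,300,180)))
E
python3 drive.py '{"deltas": [[0,0,0,-0.16,0,0,0],[0,0,0,-0.16,0,0,0],[0,0,0,-0.4,0,0,0],[0,0,0,-1.6,0,0,0],[0,0,0,-2.4,0,0,0]]}'>/dev/null; python3 drive.py '{"deltas": [[0,2.4,0,-0.8,0,0,0],[0,2.4,0,0,0,0,0],[0,2.4,0,0,0,0,0],[0,0,0,0,0,0,0],[0,0,0,0,0,0,0]]}';python3 - <<'E'
from h import *
t=robot.read_camera("scene");o=cv2.imread("pics/scene0.png")
print("blue",blobs(t,"blue",(270,150,300,180)),blobs(o,"blue",(270,150,300,180)))
print("red",blobs(t,"red",(250,165,290,200)))
print("elsewhere changed px",int((cv2.absdiff(t,o).max(2)[150:310,300:480]>60).sum()))
E
```

```text
pressed []
time: 32.17
ee_pos: [0.4592, 0.138, 0.267]
tcp_rot: [-0.07, 0.998, 0.0, 0.001]
force: [0.5, -0.8, 0.4]
gripper_width: 0.004
gripper_force: 0.0
blue [([279, 162, 8, 7, 40], array([282.23, 165.28]))] [([279, 162, 8, 7, 42], array([282.26, 165.36]))]
red [([265, 174, 11, 11, 80], array([270.64, 179.  ]))]
elsewhere changed px 0
```

While pressed, the button showed no blue, and it has come back up. The lever is still in stop 3 (270.6, 179.0) and nothing else in that part of the view has changed.

```bash
python3 -c "
from workcell import robot
print(robot.hand_in())"
```

```text
the job is handed in; nothing more can be done
None
```

I pushed the red lever from behind to its third click and left it resting there, then pressed the blue button fully down and let it come up; the green unit and loose things weren't touched, and the job was handed in at about 32 s of the allowed 72 s.

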